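# Latch the toy chest and clamp its glued end

## Robot

A 7-joint arm with a two-finger parallel gripper is mounted at the origin on the work surface. World frame = base frame: x ahead of the robot, y to its left, z up, the work surface at z = 0. Lengths are in m, angles in rad, forces in N, time in s.
With the tool pointing down it reaches from about 0.4 to 0.85 m from the base axis. Payload 10.4 kg.
Tool frame: the origin (TCP) lies on the centre line of the jaws, within the pads' length; the fingertips stand 11 mm ahead of it and the grasp point (between the pads) lies 8 mm behind it; z points along the fingers, y is the line along which they close (so a half turn about z gives the same grasp; the last joint's range is limited). The gripper opens to 87 mm and grips with 3 to 60 N. Pads are 19 mm wide; open, the fingers measure 117 mm over their backs; the gripper's body (75 mm by 190 mm) begins 51 mm behind the grasp point.
Start: joints at [1.211, 0.332, -0.065, 1.46, 0.022, 1.35, -0.088], TCP at [0.207, -0.59, 0.234] pointing down, gripper open.
Joint ranges: [-2.6, 2.6], [-0.5, 2.12], [-1.47, 1.34], [0.16, 2.42], [-1.27, 4.41], [0.06, 2.06], [-2.6, 2.6]. Speed limits (rad/s): [2.22, 2.22, 2.79, 2.79, 3.14, 3.14, 3.14].

## Interface

Orientations are given as a unit quaternion [x, y, z, w].
In Python, from bench import r gives the robot as it stands.
- The arm moves only by the shell command python3 -m pendant 'ROWS' [OPENING] [FORCE]. ROWS is JSON, a list of rows, each a list of 4 numbers: the shift along the tool's x, y, z in m, then the turn about the tool's z in rad. A call has 1 to 8 rows; each row shifts and turns the commanded pose from where the row before left it, along the tool's axes as they then stand; what a row does not reach is not made up. A row lasts 1/12 s, in which the tool goes at most 41.7 mm and 7.16 degrees, less where a joint would pass 70% of its speed; a pose out of reach is approached as far as the arm can. A call with a gripper value outside its range is refused whole. OPENING is the opening, from 0 (shut) to 1 (fully open), set as the call begins (- or left out, the last holds). The fingers move at their own pace and stop on an object; FORCE is the grip in N (left out, the last holds). Time passes only in rows, so rows that do not move let the fingers close. It gives the time, the measured TCP pose, the force, the opening and the grip force at its end, in the units of the state.
- r.read_state(): the state, without advancing time (a new reading comes with each control period).
- r.camera(name): name is "side" or "top" or "wrist"; returns a dict with "img" (400x640x3 uint8, red, green, blue), "camera_matrix" (3x3 intrinsics, pixels), "dist_coeffs" ([k1, k2, p1, p2, k3] as OpenCV has them; the pictures are not rectified), "xyz" and "attitude" of the camera in the world. Camera axes: x right, y down, z forward; pixel columns grow to the right and rows downward; lengths in m; the calibration is good to about 2 mm. A picture is of the moment at which its call begins. There is no depth.
- r.close_job(): hands the job in; it is judged then, once.
Trained networks look in the newest picture that a camera, given by its name, has taken for a name from the list of things; names that differ only in an ending like _2 or _b are one class to them, and where a whole thing is asked for, a point or a joint stands for the part that bears it (a point fixed in the world has none). Each returns a list of dicts, best first, with "score" (0 to 1); they miss things now and then, are a little off and sometimes report something else, mostly with a low value. They report only what shows in the picture. A call takes as long as a camera call. They do not tell look-alikes from the thing itself.
- r.outline_of(thing, camera): "mask" (400x640 bool, what is visible of it) and "bbox" ([centre column, centre row, width, height] in pixels, round what is visible of it).
The state is a dict: "time": time; "joint_positions": joint angles; "joint_vel": joint speeds; "joint_torque": joint torques, N m; "ee_pos": TCP position; "eef_rot": TCP orientation; "ft_force": force on the tool from outside, world axes, zero at the start; "torque": the same for the moment, N m; "width": finger opening in m; "grip_force": force on a finger pad.
Only numpy, scipy, OpenCV 4.12 (cv2) and the standard library are available. Lean on these libraries where they do the work, as an engineer would, in place of code of your own. Each camera call takes 0.05 s, during which the arm holds its last target. There are 200 camera calls.

## Task

Swing the brass hasp of the toy treasure chest down flat over its catch, then pump the clamp's orange trigger until the red sprung pad meets the chest and is pushed about half-way into the jaw, never all the way in. Move the jaw only by its trigger, leave the other things alone, and finish while still holding the trigger there, since the clamp lets go without it.

Things in the scene. Friction and masses are not known exactly. Their poses are not given: they have to be found in the camera images.
- clamp: One-hand bar clamp on a fixed board 20 mm thick, 475 mm long. Origin: on the table plane, under the bar; z up, y along the bar from the trigger (-y) to the end stop (+y), x away from the robot (board x -75 to +105 mm). The pad meets the chest between them. A fixed orange grip stands at y -77 to -47 mm, top z 140. Place and yaw (up to 0.3 rad) vary.
- end_stop: The clamp's fixed black end block, 85 (x) x 30 (y) x 95 mm; origin at the bottom middle of its inner face: clamp y +185 mm, z 20 mm.
- jaw_head: Black upright block of the sliding jaw, 50 (x) x 16 (y) x 90 mm, clamp z 24 to 114 mm, on a toothed steel bar 16 mm wide that runs back (-y) through the trigger, teeth top z 79 mm. Its frame is the clamp's, shifted along y by the jaw joint; in it the block spans y -44 to -28 mm.
- jaw (a joint): Slide of the jaw along clamp +y (closing), m, 0 to 0.12; starts at 0 to 0.045, stays where it is left (3 N friction). At value j, pad out, the pad's face is at clamp y = j; the chest's near end is at y 0.069 to 0.074, or 0.075 once pushed against the end stop. Each trigger stroke pushes it on by a spring pawl on 6 mm teeth; it stays on the trigger's return.
- pad_spring (a joint): How far the red pad is pushed back into the jaw, m: 0 fully out, 0.02 fully in (bottomed: crushes the chest). Spring 1 N per mm. If the trigger is released, the pad's spring pushes the jaw back until at most 3 mm (3 N, the jaw's friction) is left.
- pad: Red pad on the jaw, 50 x 8 x 50 mm, centre at clamp z 65 mm; rides on a steel stem 28 mm ahead of the jaw block. Frame as the clamp's, shifted along y so that the pad's face lies at its own y = 0.
- pad_face (a point): Centre of the pad's face that meets the chest.
- trigger (a joint): Orange trigger lever, rad: 0 released (leans 0.2 rad to -y), 0.4 fully pumped (leans 0.2 to +y). Hinge along clamp x at point trigger_pivot. A spring returns it to 0 (2 to 3 N at the bar). A full stroke moves the jaw 12 to 24 mm: 0.1 rad is 6 mm once the pawl has caught a tooth. Holding the pad 10 mm in takes about 8 N at the bar.
- trigger_bar: The trigger's handle: an orange cross bar, a horizontal cylinder 16 mm in diameter, 60 mm long along clamp x, with the 18 x 12 mm stalk below it. Good to pinch from above with the fingers closing along clamp y; it may turn between the pads. Origin at the trigger pivot, its own z pointing up the lever.
- bar_mid (a point): Centre of the cross bar, 140 mm from the pivot: in clamp coordinates y = -0.150 - 0.14 sin(0.2 - trigger), z = 0.030 + 0.14 cos(0.2 - trigger).
- trigger_pivot (a point): Trigger's hinge line, on the clamp's centre line, 30 mm over the table.
- chest: Toy treasure chest, loose on the board, 90 (x) x 110 (y) x 85 mm tall, wood, red lid, brass bands, 0.5 to 0.8 kg. Origin: centre of underside; axes as the clamp's within 0.02 rad. Up to 6 mm short of the end stop at the start; the pad pushes it there. On its -x face a lock block, top flush with the lid, bears the catch: a brass pin 5 mm thick, 11 mm tall, at x -55 mm.
- hasp (a joint): Brass hasp, rad: 0 = flat over the catch (latched), pi/2 = upright, up to 2.2 = leaning back over the lid. Starts 1.1 to 1.9 and stays where it is left (slight friction).
- hasp_hinge (a point): Middle of the hasp's hinge: chest x -12 mm, z 87.5 mm (2.5 mm over the lid). Hinge axis along chest y.
- hasp_end (a point): Free end of the hasp plate, 59 mm from the hinge. The plate is 24 mm wide, 3 mm thick, with a 10 x 16 mm slot from 35 to 51 mm from the hinge that drops over the catch pin.
- glue: Bystander: small white glue bottle, 28 mm diameter, 75 mm tall, on the board's far side. Origin: underside.
- wheel: Bystander: yellow toy wheel, 32 mm diameter, 12 mm thick, flat on the board's far side.
- truck: Bystander: red and blue toy truck, 130 mm long, about 78 mm tall.
- stacker: Bystander: stacking-ring toy, 90 mm diameter, 124 mm tall.
- toy_robot: Bystander: blue and grey toy robot, 103 mm tall.
- driver: Bystander: screwdriver lying on the table.
- cup: Bystander: green cup, 70 mm diameter, 85 mm tall.
Mind the look-alikes: they are no part of the job. Leave any turquoise look-alike of the chest alone.

How it is judged:
On the way, in this order (a step that is already met when the one before it is completed fails the run):
1. the hasp lies flat over the catch (value of joint hasp below 0.12 rad), for 0.2 s.
2. the pad presses on the chest (contact force between pad and chest above 1 N), for 0.1 s.
At the end, for the whole second after the job is handed in: The hasp is down over the catch (within 0.12 rad of flat); the chest, upright, is squeezed between pad and end stop with the pad pushed 5 to 15 mm of its 20 mm into the jaw; the fingers still hold the trigger's handle, pumped off its rest, and do not touch the chest (value of joint hasp below 0.12 rad and value of joint pad_spring between 0.005 and 0.015 m and contact force between pad and chest above 4 N and contact force between chest and end_stop above 1 N and contact force between the fingers and trigger_bar above 1 N and value of joint trigger above 0.03 rad and contact force between each of the arm, the fingers and chest below 0.5 N and angle between chest's own z axis and vertical below 0.08 rad); the arm keeps its last pose, push and grip.
It fails at once if the pad is pushed all the way in (the chest is crushed) (value of joint pad_spring above 0.0185 m).
It fails at once if the robot pushes the jaw or its pad directly (contact force between any of the fingers, the arm and jaw_head above 3 N or contact force between any of the fingers, the arm and pad above 3 N).
It fails at once if a bystander is disturbed (distance of any of glue, wheel, truck, stacker, toy_robot, driver, cup from where it was at the start of the episode above 0.03 m).
It also fails if it takes over 64 s, if anything falls off the work surface, if the arm or the gripper's body presses on something with over 40 N, if the wrist force passes 120 N, or if a joint passes its speed limit or range.

## Working session

There is one attempt and no reset: what is moved stays moved. The work goes in short steps, Python scripts to look and compute and a shell command to move; the robot and the scene stay as the last step left them, time stands still between calls to the robot, and variables do not carry over. Pictures are saved under pics/ and viewed, at most 10 in all, crops included, and the job is handed in when it is done.

```bash
mkdir -p pics; cat > h.py <<'E'
from bench import r
import numpy as np, cv2
from scipy.spatial.transform import Rotation as R
def cam(n):
    return r.camera(n)
def proj(c,P):
    Rm=R.from_quat(c["attitude"]).as_matrix() if np.size(c["attitude"])==4 else np.array(c["attitude"])
    pc=(np.atleast_2d(P)-c["xyz"])@Rm
    return cv2.projectPoints(pc,np.zeros(3),np.zeros(3),np.array(c["camera_matrix"]),np.array(c["dist_coeffs"]))[0][:,0]
def onz(c,px,z):
    Rm=R.from_quat(c["attitude"]).as_matrix()
    u=cv2.undistortPoints(np.array(px,float).reshape(-1,1,2),np.array(c["camera_matrix"]),np.array(c["dist_coeffs"]))[:,0]
    d=np.c_[u,np.ones(len(u))]@Rm.T
    return c["xyz"]+d*((z-c["xyz"][2])/d[:,2])[:,None]
E
python3 - <<'E'
from h import *
for n in ("side","top"):
    c=cam(n); cv2.imwrite(f"pics/{n}0.png",c["img"][:,:,::-1]); print(n,c["xyz"],c["attitude"],c["camera_matrix"])
    for t in ("clamp","end_stop","jaw_head","pad","trigger_bar","chest","hasp","glue","wheel"):
        print(t,[(round(d["score"],2),np.round(d["bbox"]).tolist()) for d in r.outline_of(t,n)][:3])
print(r.read_state())
E
```

```text
side [0.03960099 1.15643084 1.1486706 ] [-0.17190742  0.88850679 -0.41834931  0.07737818] [[491.43489622   0.         313.29910237]
 [  0.         491.43489622 191.26692139]
 [  0.           0.           1.        ]]
clamp [(0.62, [296.0, 206.0, 72.0, 123.0])]
end_stop [(0.63, [298.0, 242.0, 29.0, 30.0])]
jaw_head [(0.67, [306.0, 194.0, 15.0, 13.0]), (0.27, [299.0, 205.0, 70.0, 123.0])]
pad [(0.51, [305.0, 204.0, 15.0, 8.0]), (0.42, [299.0, 207.0, 76.0, 123.0])]
trigger_bar [(0.64, [313.0, 154.0, 14.0, 20.0])]
chest [(0.73, [350.0, 264.0, 44.0, 52.0]), (0.64, [304.0, 229.0, 36.0, 48.0])]
hasp [(0.64, [346.0, 248.0, 10.0, 13.0])]
glue [(0.69, [282.0, 200.0, 5.0, 18.0]), (0.25, [380.0, 144.0, 34.0, 20.0])]
wheel [(0.58, [288.0, 192.0, 12.0, 10.0]), (0.37, [296.0, 244.0, 28.0, 31.0])]
top [ 0.25531531 -0.00742684  1.63933473] [-0.70484673  0.70520849 -0.05446634  0.05390261] [[483.31540287   0.         319.48836711]
 [  0.         483.31540287 195.38125618]
 [  0.           0.           1.        ]]
clamp [(0.7, [320.0, 188.0, 145.0, 87.0])]
end_stop [(0.88, [261.0, 202.0, 17.0, 30.0])]
[... 325 characters left out ...]
sitions': array([ 1.21138043,  0.3321935 , -0.0646883 ,  1.46013909,  0.0216348 ,
        1.34988519, -0.08854287]), 'joint_vel': array([ 0.00049941,  0.00031159, -0.00010114,  0.00068132, -0.00012543,
       -0.00132059, -0.00028214]), 'joint_torque': array([-9.61323967e-04, -6.23048258e+01,  2.33613193e-02, -3.90116107e+01,
       -6.12299284e-02,  3.13282397e-02,  3.26021245e-05]), 'ee_pos': array([ 0.20655449, -0.58989182,  0.23356089]), 'eef_rot': array([ 9.85856405e-01,  1.67592208e-01, -3.93599650e-06,  3.70855425e-05]), 'ft_force': array([-0.99572519, -0.5974775 ,  0.18970792]), 'torque': array([ 0.05985174,  0.07862769, -0.02140998]), 'grip_force': 0.0, 'width': 0.08691983918105761}
```

```bash
python3 - <<'E'
import cv2,numpy as np
a=cv2.imread("pics/side0.png");b=cv2.imread("pics/top0.png")
A=cv2.resize(a[130:300,240:400],None,fx=3.5,fy=3.5,interpolation=cv2.INTER_CUBIC)
B=cv2.resize(b[110:260,230:430],None,fx=4,fy=4,interpolation=cv2.INTER_CUBIC)
cv2.imwrite("pics/a.png",A);cv2.imwrite("pics/b.png",B)
E
```

```text
(no output)
```

View pics/a.png

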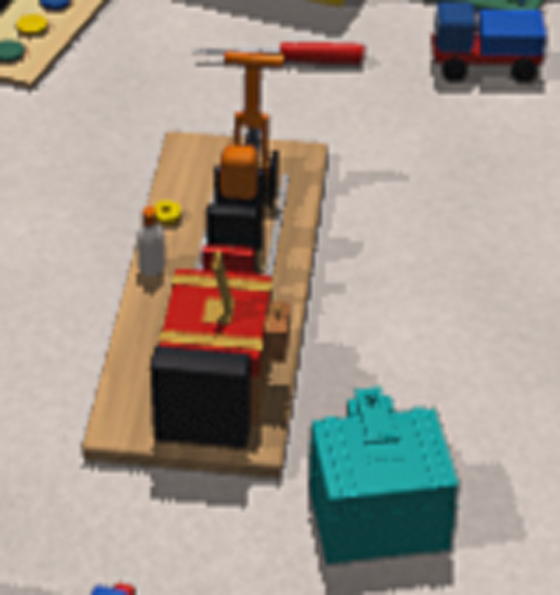

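View pics/b.png

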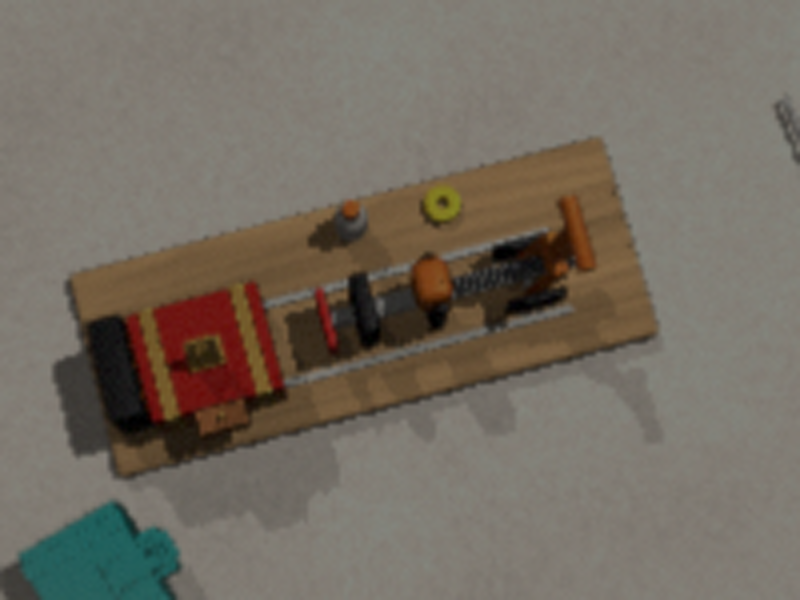

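View pics/top0.png

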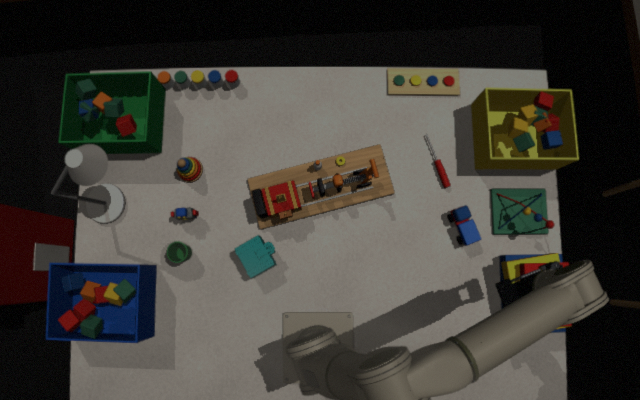

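```bash
cat >> h.py <<'E'
def cl(p,P):  # clamp->world ; p=(x,y,yaw)
    P=np.atleast_2d(P); c,s=np.cos(p[2]),np.sin(p[2])
    return np.c_[p[0]+c*P[:,0]-s*P[:,1],p[1]+s*P[:,0]+c*P[:,1],P[:,2]]
E
python3 - <<'E'
from h import *
from scipy.optimize import least_squares
c=cam("top"); s=cam("side")
B=lambda q:np.array(q,float)/4+[230,110]
A=lambda q:np.array(q,float)/3.5+[240,130]
pt=B([[72,272],[602,138],[655,332],[118,475],[580,232], [92,320],[127,316],[146,418],[105,430]])
ps=A([[165,133],[327,145],[283,468],[84,452],[254,59]])
print(onz(c,pt[:4],.02),onz(s,ps[:4],.02))
def model(v):
    p=v[:3];yb=v[3];L=.475; d=-.178
    bd=[[.105,yb+L,.02],[.105,yb,.02],[-.075,yb,.02],[-.075,yb+L,.02],[0,-.1778,.1672]]
    es=[[.0425,.215,.115],[.0425,.185,.115],[-.0425,.185,.115],[-.0425,.215,.115]]
    S=[bd[1],bd[2],bd[3],bd[0],bd[4]]
    return np.r_[proj(c,cl(p,bd+es))-pt, proj(s,cl(p,S))-ps]
f=least_squares(lambda v:model(v).ravel(),[.3,0,.2,-.23],loss="soft_l1")
print(f.x,np.round(model(f.x),1).tolist())
p=f.x[:3]
np.save("p.npy",p)
# hasp: predicted positions for chest centre y ~ .075-.006..+.055 
for cy in (.126,.130):
  for a in (1.1,1.3,1.5,1.7,1.9):
    P=cl(p,[[-.012,cy,.1075],[-.012-.059*np.cos(a),cy,.1075+.059*np.sin(a)]])
    print(cy,a,np.round(proj(c,P)).tolist(),np.round(proj(s,P)).tolist(),P[1].round(3))
for n,cc in(("top",c),("side",s)):
  for t in("hasp","hasp_end","hasp_hinge","pad_face","bar_mid","jaw_head","pad","chest"):
    for d in r.outline_of(t,n)[:2]:
        print(n,t,round(d["score"],2),np.round(d["bbox"]))
E
```

```text
[[ 0.56593354  0.23554971  0.02      ]
 [ 0.68364984 -0.21988247  0.02      ]
 [ 0.51378469 -0.26150626  0.02      ]
 [ 0.39226541  0.19296522  0.02      ]] [[ 0.68129553 -0.20329662  0.02      ]
 [ 0.51031501 -0.24979742  0.02      ]
 [ 0.38732777  0.20221528  0.02      ]
 [ 0.55665598  0.25065032  0.02      ]]
[ 0.52142551 -0.00908284  0.26410343 -0.24219574] [[-2.2, 1.1], [-1.3, -0.7], [0.3, 0.4], [-0.9, 1.2], [-0.3, 0.4], [-1.6, 0.7], [-1.3, -0.7], [0.4, -0.8], [1.5, -1.3], [0.2, -2.0], [0.7, -2.0], [0.4, -1.5], [-0.5, -2.2], [0.2, -1.4]]
0.126 1.1 [[283.0, 200.0], [284.0, 206.0]] [[305.0, 216.0], [314.0, 204.0]] [0.451 0.102 0.16 ]
0.126 1.3 [[283.0, 200.0], [283.0, 202.0]] [[305.0, 216.0], [310.0, 203.0]] [0.462 0.105 0.164]
0.126 1.5 [[283.0, 200.0], [282.0, 199.0]] [[305.0, 216.0], [307.0, 202.0]] [0.473 0.108 0.166]
0.126 1.7 [[283.0, 200.0], [281.0, 195.0]] [[305.0, 216.0], [303.0, 202.0]] [0.484 0.111 0.166]
0.126 1.9 [[283.0, 200.0], [280.0, 192.0]] [[305.0, 216.0], [299.0, 202.0]] [0.495 0.114 0.163]
0.13 1.1 [[281.0, 200.0], [282.0, 206.0]] [[305.0, 217.0], [314.0, 205.
[... 524 characters left out ...]
_hinge 0.92 [283. 200.  44.  40.]
top hasp_hinge 0.71 [255. 255.  43.  45.]
top pad_face 0.38 [314. 189.   2.  14.]
top chest 0.89 [280. 199.  38.  37.]
top chest 0.6 [256. 257.  38.  37.]
side hasp 0.38 [304. 211.   9.  16.]
side hasp 0.18 [305. 189.  20.  40.]
side hasp_end 0.69 [332. 146.  25.   5.]
side hasp_end 0.47 [347. 248.   8.  11.]
side hasp_hinge 0.91 [308. 229.  33.  48.]
side hasp_hinge 0.58 [351. 267.  45.  50.]
side pad_face 0.39 [307. 204.  13.   4.]
side jaw_head 0.7 [306. 193.  11.   9.]
side jaw_head 0.56 [297. 205.  72. 124.]
side pad 0.72 [310. 154.  14.  15.]
side pad 0.51 [303. 205.  14.   4.]
side chest 0.89 [305. 229.  40.  48.]
side chest 0.58 [349. 265.  40.  49.]
```

Of the two chests, the red and brass one on the board (side px 304,229; top px 280,199) fits. It has a red lid, a brass hasp standing nearly upright, and sits against the black stop. The turquoise one (side 350,264; top 257,257) is the look-alike. The enlarged crop confirms this. I'll move over the clamp for a wrist view.

```bash
python3 -m pendant '[[0.01,-0.01,-0.02,0.07],[0.025,-0.026,-0.01,0],[0.025,-0.026,-0.01,0],[0.025,-0.026,-0.01,0],[0.025,-0.026,-0.01,0],[0.025,-0.026,-0.01,0],[0.025,-0.026,-0.01,0],[0.025,-0.026,-0.01,0]]' 0 10
python3 -m pendant '[[0.025,-0.026,0,0],[0.025,-0.026,0,0],[0.025,-0.026,0,0],[0.025,-0.026,0,0],[0.025,-0.026,0,0],[0.025,-0.026,0,0],[0.02,-0.02,0,0],[0,0,0,0]]'
python3 - <<'E'
from h import *
c=cam("wrist"); cv2.imwrite("pics/w0.png",c["img"][:,:,::-1]); print(c["xyz"],R.from_quat(c["attitude"]).as_matrix().round(3).tolist(),r.read_state()["ee_pos"])
p=np.load("p.npy")
print(proj(c,cl(p,[[-.075,-.242,.02],[.105,-.242,.02],[0,-.1778,.167],[0,.185,.02],[-.012,.128,.1075]])))
E
```

```text
time: 2.57
ee_pos: [0.334, -0.3538, 0.3243]
eef_rot: [0.991, 0.133, 0.0, 0.0]
ft_force: [0.5, -0.7, 0.2]
width: 0.0417
grip_force: 0.0
time: 3.23
ee_pos: [0.4534, -0.1348, 0.3239]
eef_rot: [0.991, 0.137, 0.001, -0.0]
ft_force: [-0.1, 0.3, -0.4]
width: 0.0006
grip_force: 0.0
[ 0.53088703 -0.11148441  0.47571555] [[0.271, -0.92, -0.282], [-0.962, -0.26, -0.078], [-0.001, 0.293, -0.956]] [ 0.45219874 -0.1378952   0.32377638]
[[410.14939762 151.62764747]
 [423.0921009   20.76802377]
 [397.01670681  94.60674918]
 [127.79960659  97.90000844]
 [130.73120351 105.45071252]]
```

View pics/w0.png

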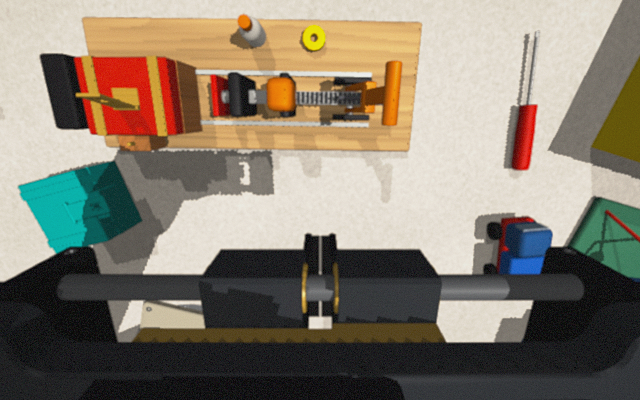

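```bash
cat > fit.py <<'E'
from h import *
from scipy.optimize import least_squares
c=cam("wrist")
px=np.array([[83.,18],[421,24],[409,151],[395,64],[391,123]])
def mod(v):
    yb=v[3]
    return proj(c,cl(v[:3],[[.105,yb+.475,.02],[.105,yb,.02],[-.075,yb,.02],[.03,-.1778,.172],[-.03,-.1778,.172]]))-px
f=least_squares(lambda v:mod(v).ravel(),[.52,-.009,.264,-.242],loss="soft_l1")
p=f.x[:3];print(f.x,mod(f.x).round(1).tolist()); np.save("p.npy",p)
for j in (0,.01,.02,.03,.04): print("pad top j",j,proj(c,cl(p,[[0,j,.09],[0,j-.008,.09],[.025,j-.028,.114],[-.025,j-.044,.114]])).round().tolist())
for cy in(.124,.127,.130): print("chest",cy,proj(c,cl(p,[[.045,cy-.055,.105],[-.045,cy-.055,.105],[-.012,cy,.1075]])).round().tolist())
for a in (1.5,1.6,1.7,1.8,1.9): print(a,proj(c,cl(p,[[-.012-.059*np.cos(a),.128,.1075+.059*np.sin(a)]])).round().tolist())
print("es",proj(c,cl(p,[[.0425,.185,.115],[-.0425,.185,.115]])).round().tolist())
E
python3 fit.py; python3 -c "
import cv2;a=cv2.imread('pics/w0.png')[10:170,30:240];cv2.imwrite('pics/w0c.png',cv2.resize(a,None,fx=3.5,fy=3.5,interpolation=2))"
```

```text
[ 0.51762608 -0.00784288  0.25887832 -0.24614568] [[-3.7, 0.2], [1.4, -1.7], [0.2, 1.9], [0.6, -0.9], [-0.6, 4.7]]
pad top j 0 [[235.0, 98.0], [242.0, 98.0], [252.0, 74.0], [268.0, 119.0]]
pad top j 0.01 [[227.0, 98.0], [234.0, 98.0], [244.0, 74.0], [260.0, 119.0]]
pad top j 0.02 [[219.0, 98.0], [226.0, 98.0], [235.0, 74.0], [251.0, 119.0]]
pad top j 0.03 [[211.0, 97.0], [218.0, 98.0], [226.0, 74.0], [243.0, 119.0]]
pad top j 0.04 [[203.0, 97.0], [210.0, 97.0], [218.0, 74.0], [235.0, 119.0]]
chest 0.124 [[170.0, 55.0], [179.0, 135.0], [130.0, 106.0]]
chest 0.127 [[167.0, 55.0], [177.0, 135.0], [127.0, 106.0]]
chest 0.13 [[164.0, 55.0], [175.0, 135.0], [125.0, 106.0]]
1.5 [[91.0, 110.0]]
1.6 [[89.0, 104.0]]
1.7 [[88.0, 98.0]]
1.8 [[88.0, 92.0]]
1.9 [[88.0, 86.0]]
es [[64.0, 55.0], [80.0, 132.0]]
```

View pics/w0c.png

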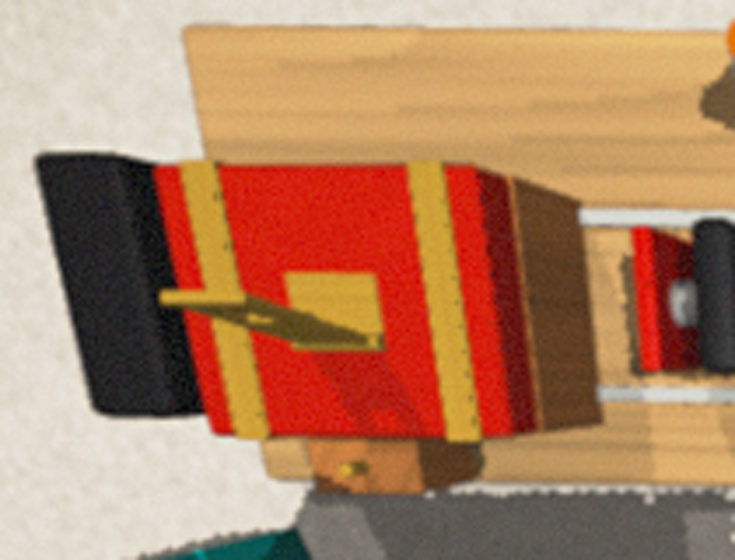

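The wrist view shows the hasp end at px (88,95), an angle of about 1.75. The catch is at (131,144) and the pad face is at about j = 27 mm. Next I go behind the hasp (far side) with closed fingers.

```bash
cat > st.py <<'E'
from h import *
p=np.load("p.npy"); s=r.read_state(); d=s["ee_pos"][:2]-p[:2]; C,S=np.cos(p[2]),np.sin(p[2])
f=s["ft_force"]; M=R.from_quat(s["eef_rot"]).as_matrix()
print("t %.2f clampTCP x %.4f y %.4f z %.4f"%(s["time"],C*d[0]+S*d[1],-S*d[0]+C*d[1],s["ee_pos"][2]),"yawerr %.3f"%(np.arctan2(M[1,0],M[0,0])-p[2]),"F",[round(v,1) for v in (C*f[0]+S*f[1],-S*f[0]+C*f[1],f[2])],"w %.4f g %.1f"%(s["width"],s["grip_force"]))
E
python3 -m pendant '[[0.018,-0.030,0,0.015],[0.018,-0.030,0,0],[0.018,-0.030,0,0],[0.018,-0.030,0,0],[0.018,-0.030,0,0],[0.018,-0.030,0,0],[0.018,-0.030,0,0],[0.015,-0.028,0,0]]' >/dev/null
python3 -m pendant '[[0,0,0.02,0],[0,0,0.02,0],[0,0,0.02,0],[0,0,0.02,0],[0,0,0,0],[0,0,0,0]]' >/dev/null; python3 st.py
```

```text
t 4.50 clampTCP x 0.0434 y 0.1243 z 0.2432 yawerr -0.009 F [np.float64(0.2), np.float64(-0.3), np.float64(0.5)] w 0.0005 g 0.0
```

```bash
python3 -m pendant '[[0,-0.004,0.028,-0.008],[0.001,0,0.028,0],[0,0,0.027,0],[0,0,0,0],[0,0,0,0]]' >/dev/null; python3 st.py; python3 - <<'E'
from h import *
c=cam("wrist"); cv2.imwrite("pics/w1.png",c["img"][:,:,::-1])
E
```

```text
t 4.92 clampTCP x 0.0450 y 0.1291 z 0.1614 yawerr 0.000 F [np.float64(-0.0), np.float64(-0.3), np.float64(0.1)] w 0.0004 g 0.0
```

View pics/w1.png

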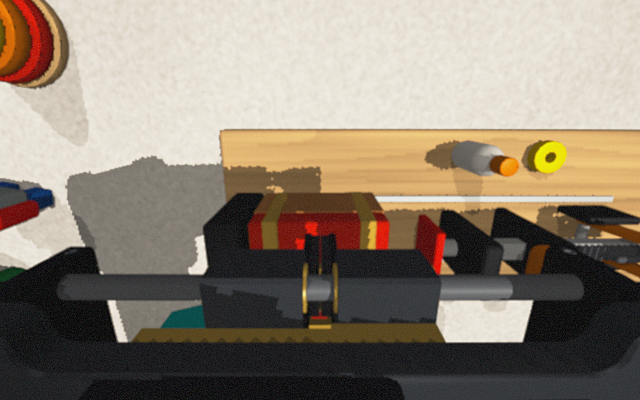

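The fingertips (320,240) stand over the lid, midway between the brass bands at 262 and 372. The hasp hides behind the fingers. Next is the sweep.

```bash
python3 -m pendant '[[-0.015,0,0,0],[-0.015,0,0.001,0],[-0.017,0,0.001,0],[-0.014,0,0.005,0],[-0.009,0,0.007,0],[-0.006,0,0.009,0],[-0.002,0,0.01,0],[0,0,0.007,0]]'>/dev/null; python3 st.py;  python3 -m pendant '[[0,0,0.003,0],[0,0,0.002,0],[0,0,0.001,0],[0,0,0,0]]' >/dev/null; python3 st.py
```

```text
t 5.63 clampTCP x -0.0327 y 0.1294 z 0.1206 yawerr 0.001 F [np.float64(-1.2), np.float64(-0.4), np.float64(-0.2)] w 0.0005 g 0.5
t 5.97 clampTCP x -0.0323 y 0.1294 z 0.1192 yawerr 0.001 F [np.float64(-33.9), np.float64(-2.1), np.float64(72.5)] w 0.0004 g 36.2
```

```bash
python3 -m pendant '[[0,0,-0.006,0],[0,0,-0.02,0],[0,0,-0.03,0],[0.0,0.02,-0.035,0],[0,0.03,-0.02,0],[-0.01,0.03,-0.02,0],[-0.02,0.03,0,0],[-0.01,0,0,0]]' >/dev/null; python3 st.py; python3 - <<'E'
from h import *
c=cam("wrist"); p=np.load("p.npy")
print(proj(c,cl(p,[[-.071,.129,.1075],[-.012,.129,.1075]])).round())
cv2.imwrite("pics/w2.png",c["img"][:,:,::-1])
E
```

```text
t 6.63 clampTCP x -0.0738 y 0.0136 z 0.2464 yawerr -0.006 F [np.float64(-0.8), np.float64(0.5), np.float64(-0.3)] w 0.0005 g 0.0
[[210. 192.]
 [203. 133.]]
```

View pics/w2.png

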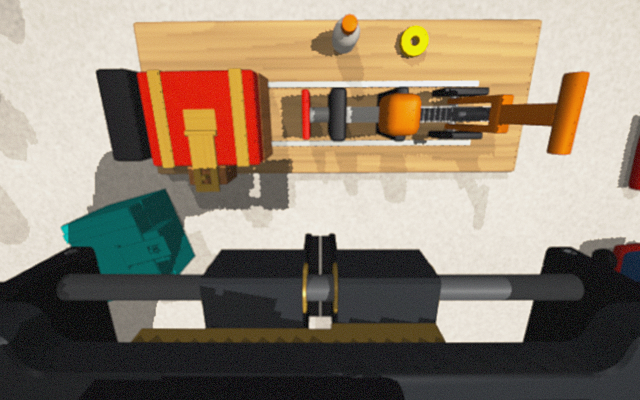

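The hasp lies flat over the catch: its end is at (207,190), against a predicted (210,192) for flat. Now the trigger bar, seen at (568,113).

```bash
python3 -m pendant '[[0.012,0.032,0,-0.006],[0.012,0.032,0,0],[0.012,0.032,0,0],[0.012,0.032,0,0],[0.013,0.032,0,0],[0.013,0.031,0,0],[0,0,0,0],[0,0,0,0]]' 1 10 >/dev/null; python3 st.py; python3 - <<'E'
from h import *
c=cam("wrist"); p=np.load("p.npy")
print(proj(c,cl(p,[[.03,-.1778,.172],[-.03,-.1778,.172]])).round())
print([(d["score"],np.round(d["bbox"])) for d in r.outline_of("trigger_bar","wrist")])
cv2.imwrite("pics/w3.png",c["img"][:,:,::-1])
E
```

```text
t 7.35 clampTCP x 0.0030 y -0.1720 z 0.2439 yawerr 0.005 F [np.float64(-0.1), np.float64(1.2), np.float64(0.2)] w 0.0457 g 0.0
[[330. 183.]
 [329. 252.]]
[(0.58, array([320., 211.,  25.,  70.])), (0.49, array([144., 184.,  28.,  54.]))]
```

View pics/w3.png

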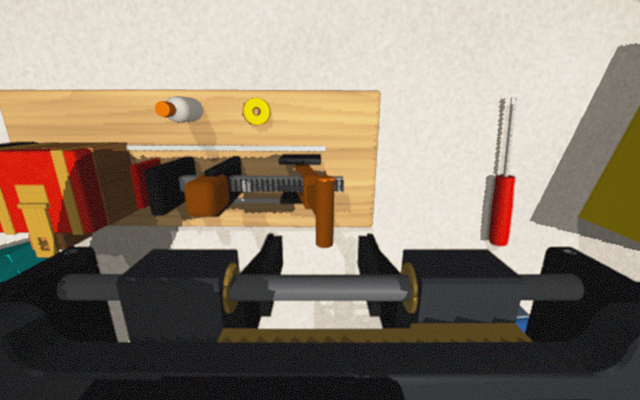

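The bar is centred between the open fingers, at u≈325 against a centre of 320. I'll descend and pinch.

```bash
python3 -m pendant '[[0.002,0,0,-0.005],[0,0,0.01,0],[0,0,0.02,0],[0,0,0.025,0],[0,0,0.02,0],[0,0,0.01,0],[0,0,0,0],[0,0,0,0]]' 1 30 >/dev/null; python3 st.py; python3 -m pendant '[[0,0,0,0],[0,0,0,0],[0,0,0,0],[0,0,0,0],[0,0,0,0],[0,0,0,0],[0,0,0,0],[0,0,0,0]]' 0 30 >/dev/null; python3 st.py
```

```text
t 8.12 clampTCP x 0.0042 y -0.1706 z 0.1609 yawerr 0.012 F [np.float64(0.1), np.float64(-1.3), np.float64(1.0)] w 0.0867 g 0.0
t 8.78 clampTCP x 0.0041 y -0.1710 z 0.1606 yawerr 0.012 F [np.float64(0.3), np.float64(-0.3), np.float64(0.0)] w 0.0419 g 0.0
```

```bash
python3 -m pendant '[[0,0,0,0.012],[0,0,0,0],[0,0,0,0],[0,0,0,0],[0,0,0,0],[0,0,0,0],[0,0,0,0],[0,0,0,0]]' >/dev/null; python3 st.py
```

```text
t 9.45 clampTCP x 0.0042 y -0.1708 z 0.1610 yawerr -0.000 F [np.float64(-1.5), np.float64(0.4), np.float64(5.5)] w 0.0162 g 29.3
```

```bash
python3 -m pendant '[[0,-0.013,-0.002,0],[0,-0.013,-0.001,0],[0,-0.013,0.001,0],[0,-0.011,0.002,0],[0,0,0,0],[0,0,0,0]]' >/dev/null; python3 st.py; cat > jaw.py <<'E'
from h import *
p=np.load("p.npy")
for n in("wrist","side","top"):
    c=cam(n)
    for t in("pad","jaw_head","chest","trigger_bar"):
        for d in r.outline_of(t,n)[:1]: print(n,t,round(d["score"],2),np.round(d["bbox"],1))
    if n=="wrist": cv2.imwrite("pics/wj.png",c["img"][:,:,::-1])
    for j in (.03,.04,.05,.06,.07,.08): print(j,proj(c,cl(p,[[.0,j-.004,.09],[0,j-.036,.114]])).round(1).tolist(),end=" ")
    print()
E
python3 jaw.py
```

```text
t 9.95 clampTCP x 0.0045 y -0.1232 z 0.1624 yawerr -0.001 F [np.float64(-3.9), np.float64(-6.7), np.float64(12.0)] w 0.0155 g 31.4
wrist pad 0.6 [126.8 206.9  43.3  70.8]
wrist jaw_head 0.92 [159.  215.1  73.4  87.4]
wrist chest 0.58 [ 64.5 220.8 124.7 125.5]
wrist trigger_bar 0.66 [321.3 261.1  35.8 108. ]
0.03 [[140.4, 220.9], [164.4, 232.4]] 0.04 [[128.3, 220.9], [151.0, 232.4]] 0.05 [[116.3, 221.0], [137.6, 232.4]] 0.06 [[104.2, 221.0], [124.3, 232.4]] 0.07 [[92.2, 221.0], [111.0, 232.5]] 0.08 [[80.2, 221.0], [97.6, 232.5]] 
side pad 0.59 [303.1 205.8  11.3   1.7]
side jaw_head 0.68 [305.  198.6  13.3  11.1]
side chest 0.65 [302.8 229.2  40.   42.1]
side trigger_bar 0.6 [297.6 213.2  72.1 105.4]
0.03 [[306.4, 199.9], [307.6, 188.2]] 0.04 [[306.0, 201.9], [307.2, 190.1]] 0.05 [[305.6, 203.9], [306.9, 192.0]] 0.06 [[305.2, 205.9], [306.5, 194.0]] 0.07 [[304.8, 207.9], [306.1, 195.9]] 0.08 [[304.4, 209.9], [305.6, 197.9]] 
top jaw_head 0.54 [315.5 189.7   5.7  16.6]
top chest 0.58 [280.4 199.1  39.9  37.8]
0.03 [[311.5, 190.5], [321.0, 186.7]] 0.04 [[308.5, 191.3], [318.0, 187.5]] 0.05 [[305.5, 192.0], [315.0, 188.3]] 0.06 [[302.5, 192.8], [312.0, 189.1]] 0.07 [[299.6, 193.6], [308.9, 189.9]] 0.08 [[296.6, 194.4], [305.9, 190.7]]
```

View pics/wj.png

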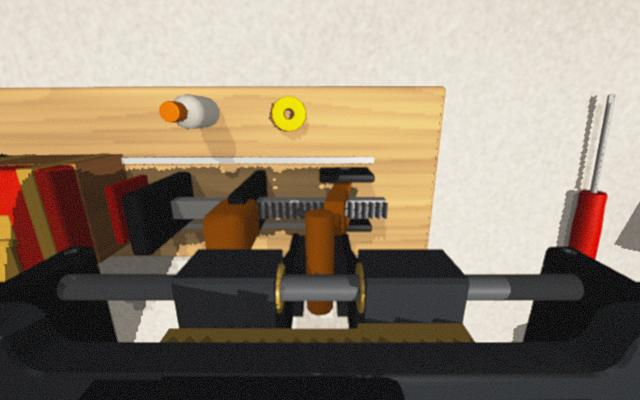

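Stroke 1 moved the jaw to about 48 mm. Returning for stroke 2.

```bash
python3 -m pendant '[[0,0.013,-0.004,0],[0,0.013,-0.001,0],[0,0.013,0.001,0],[0,0.012,0.002,0],[0,0,0,0]]' >/dev/null; python3 st.py; python3 -m pendant '[[0,-0.013,-0.002,0],[0,-0.013,-0.001,0],[0,-0.013,0.001,0],[0,0,0,0]]' >/dev/null; python3 st.py;python3 -m pendant '[[0,-0.006,0.001,0],[0,-0.006,0.001,0],[0,0,0,0],[0,0,0,0]]' >/dev/null; python3 st.py; python3 - <<'E'
from h import *
for i in range(2):
  c=cam("top")
  print([(round(d["score"],2),np.round(d["bbox"],1)) for t in ("jaw_head","chest") for d in r.outline_of(t,"top")[:1]])
c=cam("wrist");print([(round(d["score"],2),np.round(d["bbox"],1)) for t in ("jaw_head","chest","pad") for d in r.outline_of(t,"wrist")[:1]])
cv2.imwrite("pics/wk.png",c["img"][:,:,::-1])
E
```

```text
t 11.12 clampTCP x 0.0042 y -0.1744 z 0.1629 yawerr -0.003 F [np.float64(-3.4), np.float64(0.9), np.float64(9.6)] w 0.0158 g 32.0
t 11.45 clampTCP x 0.0045 y -0.1333 z 0.1654 yawerr 0.001 F [np.float64(-0.3), np.float64(-4.3), np.float64(6.3)] w 0.0149 g 30.0
t 11.78 clampTCP x 0.0045 y -0.1246 z 0.1640 yawerr -0.002 F [np.float64(-1.2), np.float64(-6.6), np.float64(9.5)] w 0.0155 g 31.7
[(0.66, array([256.4, 258.8,  38.7,  40.3]))]
[(0.6, array([309.7, 190.2,   6.8,  20. ])), (0.94, array([256.1, 257.1,  37.5,  42.2]))]
[(0.42, array([106.1, 207.2,  46.2,  70.5])), (0.56, array([ 65.3, 219.2, 121.5, 126.7])), (0.78, array([106.5, 208.2,  46.3,  68.3]))]
```

View pics/wk.png

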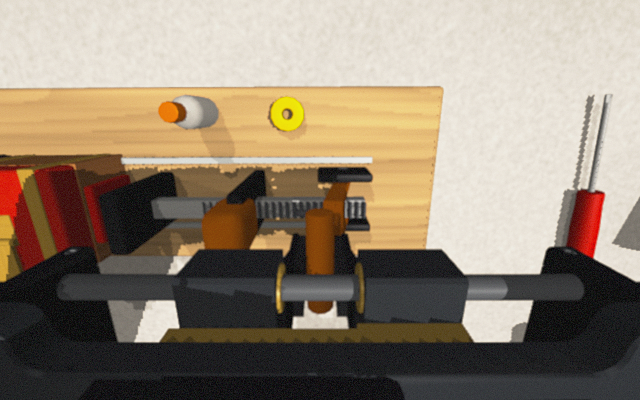

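Stroke 2 brought the jaw to about 66 mm, and the pad is still just short of the chest. Stroke 3 goes slowly, with force readings.

```bash
python3 -m pendant '[[0,0.013,-0.004,0],[0,0.013,-0.001,0],[0,0.013,0.001,0],[0,0.012,0.002,0],[0,0,0,0]]' >/dev/null; python3 st.py; python3 -m pendant '[[0,-0.012,-0.002,0],[0,0,0,0],[0,0,0,0]]' >/dev/null; python3 st.py; python3 -m pendant '[[0,-0.008,-0.001,0],[0,0,0,0],[0,0,0,0]]' >/dev/null; python3 st.py;  python3 -m pendant '[[0,-0.008,0,0],[0,0,0,0],[0,0,0,0]]' >/dev/null; python3 st.py;  python3 -m pendant '[[0,-0.006,0.0,0],[0,0,0,0],[0,0,0,0]]' >/dev/null; python3 st.py; python3 jaw.py | grep -v '^0.0'
```

```text
t 12.70 clampTCP x 0.0041 y -0.1746 z 0.1647 yawerr -0.003 F [np.float64(-0.8), np.float64(1.9), np.float64(7.7)] w 0.0157 g 31.2
t 12.95 clampTCP x 0.0041 y -0.1620 z 0.1671 yawerr -0.001 F [np.float64(-0.2), np.float64(-4.5), np.float64(6.0)] w 0.0153 g 30.0
t 13.20 clampTCP x 0.0040 y -0.1538 z 0.1680 yawerr -0.001 F [np.float64(-0.9), np.float64(-6.1), np.float64(6.0)] w 0.0151 g 30.0
t 13.45 clampTCP x 0.0041 y -0.1454 z 0.1680 yawerr -0.001 F [np.float64(-0.2), np.float64(-4.6), np.float64(6.2)] w 0.0152 g 30.0
t 13.70 clampTCP x 0.0042 y -0.1397 z 0.1681 yawerr -0.001 F [np.float64(-0.5), np.float64(-5.7), np.float64(5.9)] w 0.0151 g 30.0
wrist pad 0.88 [ 84.2 204.1  49.5  65. ]
wrist jaw_head 0.67 [112.  211.1  86.9  81.6]
wrist chest 0.67 [ 58.2 218.2 113.4 128.7]
wrist trigger_bar 0.61 [319.8 256.8  26.4 101.3]
side pad 0.35 [310.8 167.8  11.   16.4]
side jaw_head 0.48 [302.8 201.3  14.8   9.3]
side chest 0.97 [304.4 230.9  38.9  44.9]
side trigger_bar 0.47 [310.6 162.4   3.2  10.5]
top pad 0.55 [299.9 192.1   2.6  17. ]
top jaw_head 0.59 [307.2 190.6   6.5  19.9]
top chest 0.77 [256.3 258.9  39.   43.7]
top trigger_bar 0.37 [282.1 199.8  40.1  37.2]
```

```bash
for i in 1; do python3 -m pendant '[[0,-0.006,0.001,0],[0,0,0,0],[0,0,0,0]]' >/dev/null; python3 st.py; python3 -m pendant '[[0,-0.005,0.001,0],[0,0,0,0],[0,0,0,0],[0,0,0,0],[0,0,0,0]]' >/dev/null; python3 st.py; done; cat > m.py <<'E'
from h import *
import subprocess
o={}
for i in range(4):
  for n in("wrist","top"):
    cam(n)
    for t in("pad","jaw_head"):
      for d in r.outline_of(t,n)[:1]: o.setdefault((n,t),[]).append([round(d["score"],2)]+np.round(d["bbox"],1).tolist())
  o.setdefault("F",[]).append(np.round(-np.sin(.259)*r.read_state()["ft_force"][0]+np.cos(.259)*r.read_state()["ft_force"][1],1))
for k in o: print(k,o[k])
E
python3 m.py
```

```text
t 14.70 clampTCP x 0.0043 y -0.1339 z 0.1673 yawerr -0.001 F [np.float64(-0.2), np.float64(-5.7), np.float64(7.2)] w 0.0151 g 30.0
t 15.12 clampTCP x 0.0043 y -0.1293 z 0.1665 yawerr -0.001 F [np.float64(-1.0), np.float64(-5.8), np.float64(8.6)] w 0.0149 g 30.3
('wrist', 'pad') [[0.58, 92.3, 206.8, 50.8, 68.2], [0.59, 90.3, 208.2, 48.4, 68.0], [0.72, 323.7, 259.1, 36.0, 103.3], [0.69, 91.2, 207.9, 45.4, 68.4]]
('wrist', 'jaw_head') [[0.72, 118.2, 212.3, 85.7, 81.8], [0.76, 119.4, 212.6, 86.2, 80.7], [0.6, 117.3, 212.4, 85.5, 86.1], [0.82, 117.5, 211.5, 84.4, 81.2]]
('top', 'pad') [[0.47, 299.2, 193.6, 0.8, 15.6], [0.45, 183.9, 215.4, 24.5, 12.1], [0.55, 299.5, 193.7, -0.2, 16.7], [0.36, 299.2, 194.9, 4.2, 18.5]]
('top', 'jaw_head') [[0.68, 306.6, 192.3, 5.4, 18.6], [0.48, 309.2, 191.7, 4.5, 15.8], [0.43, 307.1, 191.2, 3.2, 15.7]]
F [np.float64(-5.7), np.float64(-6.2), np.float64(-6.1), np.float64(-6.0)]
```

```bash
cat > jj.py <<'E'
from h import *
from itertools import product
p=np.load("p.npy")
def ext(c,y0,y1,hx,z0,z1):
    q=proj(c,cl(p,list(product((-hx,hx),(y0,y1),(z0,z1)))))[:,0]; return q.min(),q.max()
js=np.arange(0,.12,.001)
for n in("wrist","top"):
  J=[];Q=[]
  for i in range(5):
    c=cam(n)
    for t,a,L in(("jaw_head",(-.044,-.028,.025,.024,.114),J),("pad",(-.008,0,.025,.04,.09),Q)):
      for d in r.outline_of(t,n)[:1]:
        E=np.array([ext(c,j+a[0],j+a[1],*a[2:]) for j in js]); m=d["mask"]; u=np.where(m.sum(0)>2)[0]
        if len(u)>2 and d["score"]>.4:
          L.append([np.interp(-u[0],-E[:,0],js),np.interp(-u[-1],-E[:,1],js)])
  print(n,"jaw",np.round(np.median(J,0),4) if J else 0,"padface",np.round(np.median(Q,0),4) if Q else 0)
E
python3 jj.py; python3 st.py
```

```text
wrist jaw [0.0805 0.09  ] padface [0.0785 0.0922]
top jaw [0.0751 0.0828] padface [0.0341 0.0405]
t 17.82 clampTCP x 0.0043 y -0.1293 z 0.1665 yawerr -0.001 F [np.float64(-1.2), np.float64(-5.9), np.float64(9.2)] w 0.0155 g 30.3
```

```bash
python3 -m pendant '[[0,-0.003,0.0,0],[0,-0.003,0,0],[0,0,0,0],[0,0,0,0],[0,0,0,0]]' >/dev/null; python3 st.py; python3 jj.py; python3 st.py
```

```text
t 18.23 clampTCP x 0.0043 y -0.1240 z 0.1660 yawerr -0.002 F [np.float64(1.6), np.float64(-8.8), np.float64(3.6)] w 0.0149 g 30.4
wrist jaw [0.0824 0.0928] padface [0.0775 0.0919]
top jaw [0.0785 0.0863] padface 0
t 19.73 clampTCP x 0.0043 y -0.1239 z 0.1660 yawerr -0.002 F [np.float64(1.4), np.float64(-8.0), np.float64(3.4)] w 0.0156 g 30.4
```

```bash
cat >> jj.py <<'E'
c=cam("wrist")
for a,us in(((-.044,-.028,.025,.024,.114),(122.3,159,195.7)),((-.008,0,.025,.04,.09),(105.2,126.8,148.4,83.4,106.5,129.7))):
    E=np.array([ext(c,j+a[0],j+a[1],*a[2:]) for j in js])
    print([(u,round(float(np.interp(-u,-E[:,0],js)),4),round(float(np.interp(-u,-E[:,1],js)),4)) for u in us])
cv2.imwrite("pics/wn.png",c["img"][:,:,::-1])
# profiles along rows: redness / darkness
for f in("wj","wk","wn"):
    im=cv2.imread(f"pics/{f}.png").astype(int); 
    for v in (190,200,210,225):
        row=im[v-1:v+2].mean(0); red=(row[:,2]>90)&(row[:,1]<45); dk=row.max(1)<45
        runs=lambda b:[(s,e) for s,e in zip(np.where(np.diff(np.r_[0,b,0])==1)[0],np.where(np.diff(np.r_[0,b,0])==-1)[0]) if e-s>5 and s<230]
        print(f,v,"red",runs(red),"dark",runs(dk))
E
python3 jj.py
```

```text
wrist jaw [0.0831 0.0928] padface [0.0783 0.0919]
top jaw [0.0768 0.0863] padface [0.0715 0.0845]
[(122.3, 0.0503, 0.119), (159, 0.0233, 0.095), (195.7, 0.0, 0.0553)]
[(105.2, 0.0519, 0.1062), (126.8, 0.0342, 0.0838), (148.4, 0.0166, 0.0615), (83.4, 0.0698, 0.119), (106.5, 0.0508, 0.1048), (129.7, 0.0318, 0.0808)]
wj 190 red [(np.int64(0), np.int64(9)), (np.int64(26), np.int64(40)), (np.int64(61), np.int64(68))] dark [(np.int64(76), np.int64(154)), (np.int64(214), np.int64(253))]
wj 200 red [(np.int64(0), np.int64(12)), (np.int64(29), np.int64(43))] dark [(np.int64(70), np.int64(125)), (np.int64(210), np.int64(225))]
wj 210 red [(np.int64(0), np.int64(15)), (np.int64(32), np.int64(46)), (np.int64(66), np.int64(72))] dark [(np.int64(73), np.int64(127))]
wj 225 red [(np.int64(2), np.int64(21)), (np.int64(37), np.int64(50))] dark [(np.int64(77), np.int64(140))]
wk 190 red [(np.int64(0), np.int64(22)), (np.int64(39), np.int64(54)), (np.int64(84), np.int64(93))] dark [(np.int64(112), np.int64(176))]
wk 200 red [(np.int64(0), np.int64(25)), (np.int64(42), np.int64(57)), (np.int64(86), np.i
[... 154 characters left out ...]
.int64(89), np.int64(97))] dark [(np.int64(101), np.int64(152))]
wk 225 red [(np.int64(14), np.int64(33)), (np.int64(49), np.int64(64)), (np.int64(93), np.int64(101))] dark [(np.int64(105), np.int64(167))]
wn 190 red [(np.int64(0), np.int64(23)), (np.int64(40), np.int64(54)), (np.int64(74), np.int64(82))] dark [(np.int64(89), np.int64(161))]
wn 200 red [(np.int64(0), np.int64(27)), (np.int64(43), np.int64(57))] dark [(np.int64(79), np.int64(134)), (np.int64(229), np.int64(246))]
wn 210 red [(np.int64(0), np.int64(30)), (np.int64(46), np.int64(60))] dark [(np.int64(82), np.int64(135))]
wn 225 red [(np.int64(15), np.int64(34)), (np.int64(51), np.int64(65))] dark [(np.int64(86), np.int64(150))]
```

```bash
python3 -m pendant '[[0,-0.003,0.0005,0],[0,-0.002,0.0005,0],[0,0,0,0],[0,0,0,0],[0,0,0,0],[0,0,0,0]]' >/dev/null; python3 st.py; python3 jj.py|grep -v "^\[\|w[jk]"; python3 st.py
```

```text
t 21.78 clampTCP x 0.0043 y -0.1201 z 0.1654 yawerr -0.003 F [np.float64(0.6), np.float64(-11.7), np.float64(3.7)] w 0.0157 g 31.5
wrist jaw [0.084  0.0939] padface [0.0781 0.0919]
top jaw [0.0818 0.0898] padface [0.0715 0.0845]
wn 190 red [(np.int64(0), np.int64(27)), (np.int64(44), np.int64(58)), (np.int64(78), np.int64(85))] dark [(np.int64(92), np.int64(163))]
wn 200 red [(np.int64(0), np.int64(30)), (np.int64(47), np.int64(61))] dark [(np.int64(81), np.int64(136))]
wn 210 red [(np.int64(0), np.int64(33)), (np.int64(50), np.int64(63))] dark [(np.int64(84), np.int64(137))]
wn 225 red [(np.int64(18), np.int64(38)), (np.int64(54), np.int64(68))] dark [(np.int64(88), np.int64(152))]
t 23.33 clampTCP x 0.0043 y -0.1200 z 0.1653 yawerr -0.003 F [np.float64(1.4), np.float64(-11.5), np.float64(4.5)] w 0.0157 g 31.5
```

```bash
python3 - <<'E'
from h import *
print(r.close_job())
E
python3 st.py
```

```text
the job is handed in; nothing more can be done
None
the job is handed in; nothing more can be done
```

I handed the job in with the hasp flat over its catch and the gripper still holding the trigger; the pad is about 7.5 mm into the jaw by my camera estimate (limits 5 to 15 mm), and no verdict came back.

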